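Hook a tray onto a slotted rack plate and press it down until it locks

TASK

Hang the blue hook-on tray on the slotted metal plate: pick it up, put both hooks straight into the two slots until its back lies against the plate, then press it gently down until it sits fully home and the red spring catch has snapped out and locked it. Leave the tray hanging there level and let go, and do not disturb the other things on the bench.

Things in the scene. Friction and masses are not known exactly. Their poses are not given: they have to be found in the camera images.
- tray: Loose blue plastic hook-on tray, 0.2 to 0.35 kg, standing on the bench. Origin under the centre of its floor; +x points out of its back, the way its hooks point; z up. Floor 80 (x) by 100 mm (y), front and side walls 25 mm high, back wall at x = 40 to 45 mm, 80 mm high. Low in its middle the back wall has a window, z = 14 to 31 mm, y = -12 to 12 mm; the bar below it rides over the catch
- tray_grip (a point): TCP point for a grip from above on the tray's carrying web, 13 mm below its top edge: at x = -3, y = 0, z = 62 mm in the tray's frame, axes as the tray's. The web is 10 mm thick (grip across y), runs along x from -36 mm to the back wall and rises to z = 75 mm
- tray_hooks (a point): Midway between the tray's two steel hooks, on the underside of their tongues, at the rear face of the back wall (x = 45, y = 0, z = 55 mm in the tray). Hooks at y = -30 and +30 mm, 5 mm wide: tongue 8 mm high, reaching 12 mm back; its last 5 mm turn down to 29 mm below this point, so a hook is 37 mm high with a 7 mm gap for the plate
- stand: Fixed rack: grey foot plate 110 x 170 x 10 mm, two dark posts 196 mm high and before them an upright aluminium plate, 140 mm wide, 5 mm thick, nominally at z = 46 to 180 mm. Origin at bench height under the middle of the plate's front face, which is the plane x = 0 and looks to -x. The plate is clamped up to 13 mm above or below nominal; this offset is not reported: find it by feel or sight
- slots (a point): NOMINAL point midway between the two slots at their lower ends, on the plate's front face (stand x = 0, y = 0, z = 125 mm); real height differs by the plate's unknown offset (up to 13 mm either way). Slots at y = -30 and +30 mm, 9 mm wide, 40.5 mm high, 15 mm free behind. Hooks that miss them touch the face with the tray's origin at stand x = -57 mm; fully in it is at -45 mm
- home (a point): NOMINAL place of the tray's origin when home (stand x = -45, y = 0, z = 70 mm; axes as the stand's, tray's parallel); real height differs by the plate's unknown offset. There the tongues rest hard on the slots' lower ends. Hooks enter with the tray 29 to 32 mm above its real home; then press down about 31 mm. Force of the tray on the rack must stay below 30 N
- catch (a joint): Red spring catch 16 mm wide, 8 mm out of the plate's middle, nominally 85 to 99 mm above the bench; top sloped, underside square. Value in m: 0 out, about 0.008 pushed back. Spring 1.5 to 4.5 N, so 5 to 15 N of downward push carries the tray past. It is met about 29 mm above home and snaps out through the tray's window 1.5 mm above home, so that the tray cannot be lifted
- bottle_15: Loose white sample bottle, 46 mm across, 100 mm high, bystander; origin at its underside
- cap_1: Loose white screw cap, 45 mm across, 24 mm high, bystander; origin at its underside
- timer: Loose white lab timer, 66 x 68 x 21 mm, bystander; origin at its underside
- marker_1: Loose blue marker pen, 140 mm long, bystander; origin at its underside
Things that resemble listed ones, but are neither listed nor needed, are in the scene too. Several things look just like the tray: the one meant starts nearest to the robot's base.

How it is judged:
On the way:
1. both hooks are through the slots, the tray still raised above its home (x of tray in the frame of stand between -0.0505 and -0.04 m and y of tray in the frame of stand between -0.006 and 0.006 m and z of tray in the frame of stand between 0.0845 and 0.12 m), for 0.1 s.
At the end, for the whole second after the job is handed in: Tray at rest on the plate, both hooks in the slots: back within 5 mm of the plate, centred within 6 mm, level within 0.1 rad, square within 0.12 rad, its origin 53 to 83.8 mm above the bench and the catch out (joint below 1.5 mm), which together is possible only when locked (x of tray in the frame of stand between -0.0505 and -0.04 m and y of tray in the frame of stand between -0.006 and 0.006 m and z of tray in the frame of stand between 0.053 and 0.0838 m and value of joint catch below 0.0015 m and angle between tray's own z axis and vertical below 0.1 rad and angle between the x axis of tray and the x axis of stand, either way round below 0.12 rad and linear speed of tray below 0.02 m/s and contact force between tray and stand above 0.5 N); the robot touches nothing.
It fails at once if the tray was pressed on the rack with more than 30 N (contact force between tray and stand above 30 N).
It fails at once if a bystander was disturbed (moved more than 25 mm) (distance of any of bottle_15, cap_1, timer, marker_1 from where it was at the start of the episode above 0.025 m).
It also fails if it takes over 58 s, if anything falls off the work surface, if the arm or the gripper's body presses on something with over 40 N, if the wrist force passes 120 N, or if a joint passes its speed limit or range.

ROBOT

A 6-joint arm with a two-finger parallel gripper is mounted at the origin on a cart in front of the work surface, level with it; the furniture and walls round the work are solid. World frame = base frame: x ahead of the robot, y to its left, z up, the work surface at z = 0. Lengths are in m, angles in rad, forces in N, time in s.
With the tool pointing down it reaches from about 0.425 to 0.95 m from the base axis. Payload 3.5 kg.
Tool frame: the origin (TCP) lies between the finger pads, 19 mm behind the fingertips; this is the grasp point; z points along the fingers, y is the line along which they close (so a half turn about z gives the same grasp; the last joint's range is limited). The gripper opens to 85 mm and grips with 20 to 120 N. Pads are 22 mm wide; open, the fingers measure 114 mm over their backs; the gripper's body (76 mm by 85 mm) begins 54 mm behind the grasp point. The pads swing forward as they close: fully open they stand 13 mm farther back than shut.
Start: joints at [-1.436, 0.286, 1.577, -0, 1.279, -0.15], TCP at [0.19, -0.648, 0.25] pointing down, gripper open.
Joint ranges: [-2.77, 2.77], [-0.9, 2.22], [0.21, 2.48], [-1.53, 4.67], [0.24, 2.81], [-2.84, 2.84]. Speed limits (rad/s): [2.79, 2.79, 3.14, 3.14, 3.14, 3.14].

INTERFACE

Orientations are given as a unit quaternion [x, y, z, w].
In Python, from plant import ctrl gives the robot as it stands. The module is installed in compiled form; this text tells all that it offers.
- The arm moves only by the tool send_rows, never from a script. Its argument "rows" is text: rows parted by semicolons, each of 7 numbers parted by spaces: the turn, a rotation vector about the tool's x, y, z in fractions of the full range, 1 being 90 degrees, then the shift along the tool's x, y, z in shares of 1000 mm (1.0 is 1000 mm), then the opening, from -1 (shut) to 1 (fully open). A call has 1 to 8 rows; each row is the pose to reach, as a shift and turn from the pose commanded when the call began, along the tool's axes at that moment; what a row does not reach only later rows make up. A row lasts 1/8 s, in which the tool goes at most 62.5 mm and 10.7 degrees, less where a joint would pass 70% of its speed; a pose out of reach is approached as far as the arm can. No shift or turn number may pass 1 either way. A call with a gripper value outside its range is refused whole. The fingers move at their own pace and stop on an object; "grip_force" is the grip in N (left out, the last holds). Time passes only in rows, so rows that repeat a pose let the fingers close. It gives the time, the measured TCP pose, the force, the opening and the grip force at its end, in the units of the state.
- ctrl.get_state(): the state, without advancing time (a new reading comes with each control period).
- ctrl.read_camera(name): name is "scene" or "top" or "wrist"; returns a dict with "color" (480x640x3 uint8, red, green, blue), "fx", "fy", "cx", "cy" (pixels), "extrinsics" (4x4, takes a point from world to camera coordinates). Camera axes: x right, y down, z forward; pixel columns grow to the right and rows downward; lengths in m; the calibration is good to about 2 mm. A picture is of the moment at which its call begins. There is no depth.
- ctrl.sign_off(): hands the job in; it is judged then, once.
Trained networks look in a picture, given as the dict that the camera call returned (one of the last four; its "shot" number tells which), for a name from the list of things; names that differ only in an ending like _2 or _b are one class to them, and where a whole thing is asked for, a point or a joint stands for the part that bears it (a point fixed in the world has none). Each returns a list of dicts, best first, with "p" (0 to 1); they miss things now and then, are a little off and sometimes report something else, mostly with a low value. They report only what shows in the picture. A call takes as long as a camera call. They do not tell look-alikes from the thing itself.
- ctrl.look_for(picture, target): "position" ([x, y, z] in m, in the coordinates of the camera as it stood for that picture, good to about 4 mm: the middle of the surface that is visible of it).
The state is a dict: "time": time; "qpos": joint angles; "dq": joint speeds; "joint_efforts": joint torques, N m; "eef_pos": TCP position; "tcp_rot": TCP orientation; "contact_force": force on the tool from outside, world axes, zero at the start; "wrist_torque": the same for the moment, N m; "opening": opening from 0.0 (shut) to 1.0 (fully open); "finger_force": force on a finger pad.
Only numpy, scipy, OpenCV 4.12 (cv2) and the standard library are available. Lean on these libraries where they do the work, as an engineer would, in place of code of your own. Each camera call takes 0.05 s, during which the arm holds its last target. There are 200 camera calls.

## Working session

There is one attempt and no reset: what is moved stays moved. The work goes in short steps, Python scripts to look and compute and a tool call to move; the robot and the scene stay as the last step left them, time stands still between calls to the robot, and variables do not carry over. Pictures are saved under pics/ and viewed, at most 13 in all, crops included, and the job is handed in when it is done.

Besides the shell and the picture viewer there is one more tool, called as name(argument=value, ...) on one line, values as JSON. send_rows: Moves the arm, as the interface text tells. Its arguments: {"type":"object","properties":{"rows":{"type":"string"},"grip_force":{"type":"number"}},"required":["rows"]}

```bash
mkdir -p pics
cat > h.py <<'E'
import numpy as np, cv2
from plant import ctrl
from scipy.spatial.transform import Rotation as R
def shot(n,f=None):
    p=ctrl.read_camera(n)
    if f: cv2.imwrite('pics/'+f,p['color'][:,:,::-1])
    return p
def w(p,c):
    E=np.array(p['extrinsics']); return np.linalg.inv(E)[:3]@np.r_[c,1]
def proj(p,X):
    E=np.array(p['extrinsics']); c=E[:3]@np.r_[X,1]; return np.array([p['fx']*c[0]/c[2]+p['cx'],p['fy']*c[1]/c[2]+p['cy']])
def plane(p,u,v,z):
    E=np.linalg.inv(np.array(p['extrinsics'])); d=E[:3,:3]@np.array([(u-p['cx'])/p['fx'],(v-p['cy'])/p['fy'],1]); o=E[:3,3]
    return o+d*(z-o[2])/d[2]
def look(p,t,m=0.2):
    for r in ctrl.look_for(p,t):
        if r['p']>m: x=w(p,r['position']); print(t,round(r['p'],2),x.round(4),proj(p,x).round())
E
python3 - <<'E'
from h import *
s=ctrl.get_state(); print(s['time'],s['eef_pos'],s['tcp_rot'],s['opening'])
for n in ('scene','top'):
    p=shot(n,n+'.png'); print(n,p['fx'],np.linalg.inv(p['extrinsics']).round(3).tolist())
    for t in ['tray','tray_grip','tray_hooks','stand','slots','catch','bottle_15','cap_1','timer','marker_1']:
        try: look(p,t)
        except Exception as e: print(t,e)
E
```

```text
0.0 [ 0.18958601 -0.64718751  0.24861955] [ 9.89878391e-01  1.41913092e-01  7.77670749e-06 -1.20181569e-03] 0.9996270533136823
scene 549.6210831435889 [[-0.631, -0.573, 0.523, -0.215], [-0.776, 0.452, -0.44, 0.467], [0.016, -0.683, -0.73, 1.132], [0.0, 0.0, 0.0, 1.0]]
tray 0.8 [ 0.3892 -0.5557  0.0408] [454. 214.]
tray 0.69 [ 0.578  -0.096   0.0229] [284. 254.]
tray 0.59 [0.3936 0.2723 0.0101] [202. 384.]
tray 0.58 [ 0.4814 -0.2097  0.0461] [341. 250.]
tray_grip 0.7 [ 0.3885 -0.5526  0.0383] [453. 215.]
tray_grip 0.62 [ 0.5714 -0.0967  0.0208] [286. 256.]
tray_grip 0.55 [ 0.4896 -0.2121  0.0436] [339. 248.]
tray_grip 0.32 [0.6181 0.1691 0.0707] [187. 282.]
tray_hooks 0.66 [ 0.5726 -0.0946  0.0196] [285. 256.]
tray_hooks 0.59 [ 0.3959 -0.5512  0.0361] [450. 214.]
tray_hooks 0.58 [ 0.4863 -0.2094  0.044 ] [339. 249.]
stand 0.6 [0.6225 0.1705 0.0719] [186. 281.]
slots 0.67 [0.6228 0.1678 0.0716] [187. 280.]
bottle_15 0.41 [ 0.5853 -0.356   0.0924] [356. 193.]
cap_1 0.68 [ 0.6455 -0.233   0.0293] [309. 216.]
timer 0.55 [ 0.3949 -0.4438  0.0199] [424. 235.]
marker_1 0.75 [0.3951 0.2722 0.
[... 312 characters left out ...]
.92 [ 0.4457 -0.2265  0.0037] [349. 268.]
tray_grip 0.86 [ 0.5796 -0.0891  0.0026] [296. 216.]
tray_grip 0.65 [ 0.4007 -0.5813  0.0202] [491. 288.]
tray_grip 0.33 [ 0.5783 -0.3699  0.1051] [413. 213.]
tray_hooks 0.92 [ 0.4476 -0.2277  0.004 ] [350. 268.]
tray_hooks 0.85 [ 0.5801 -0.0915  0.0025] [297. 215.]
tray_hooks 0.57 [ 0.4053 -0.581   0.021 ] [491. 287.]
stand 0.79 [0.6321 0.1551 0.0092] [202. 194.]
slots 0.79 [0.6288 0.1545 0.0105] [202. 195.]
slots 0.43 [0.4058 0.2631 0.0119] [155. 281.]
bottle_15 0.73 [ 0.5763 -0.3727  0.103 ] [414. 214.]
timer 0.87 [ 0.4139 -0.4448  0.0198] [436. 282.]
timer 0.63 [ 0.4478 -0.2267  0.0015] [349. 268.]
marker_1 0.77 [0.4013 0.2626 0.012 ] [156. 283.]
```

View pics/scene.png

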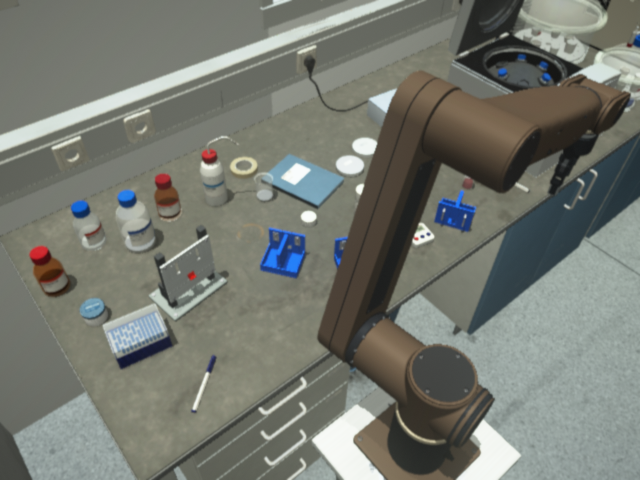

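View pics/top.png

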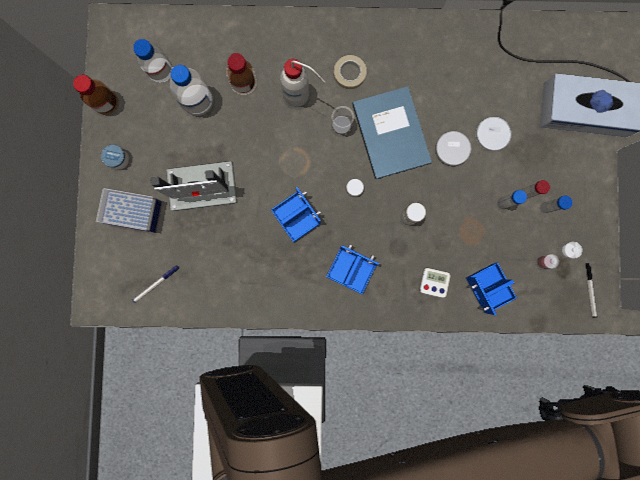

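The scene and top pictures show three blue trays, at top pixels (297,215), (352,268) and (490,288). The one nearest the base is at (352,268), about 0.49 m away, with its hooks pointing up and slightly right. The plate is at (195,190) with its red catch towards the robot. I'll move the wrist camera over the tray.

Careful with the scale: shifts go in shares of 1000 mm and turns go in shares of 90 degrees. That gives: -340 mm / 1000 = -0.34, -215 mm / 1000 = -0.215.

send_rows(rows="0 0 0 0.04 -0.043 0 1;0 0 0 0.08 -0.086 0 1;0 0 0 0.12 -0.129 0 1;0 0 0 0.16 -0.172 0 1;0 0 0 0.2 -0.215 0 1;0 0 0 0.24 -0.258 0 1;0 0 0 0.28 -0.3 0 1;0 0 0 0.315 -0.34 0 1")

```text
time: 2.1
eef_pos: [0.3971, -0.2312, 0.2504]
tcp_rot: [0.99, 0.142, 0.0, 0.0]
contact_force: [1.0, -0.4, 0.1]
opening: 0.998
finger_force: 0.0
```

Run:
```python
from h import *
s=ctrl.get_state(); print(s['time'],s['eef_pos'],R.from_quat(s['tcp_rot']).as_matrix().round(3).tolist())
p=shot('wrist','w1.png'); print(p['fx'],p['cx'],p['cy'],np.linalg.inv(p['extrinsics']).round(3).tolist())
for t in ['tray','tray_grip','tray_hooks']: look(p,t)
```

```text
2.1 [ 0.39711437 -0.23119743  0.25043376] [[0.96, 0.281, 0.001], [0.281, -0.96, -0.001], [0.001, 0.001, -1.0]]
334.6101652462395 318.1379903497084 238.62876294140216 [[0.281, -0.91, -0.304, 0.476], [-0.96, -0.266, -0.09, -0.209], [0.001, 0.317, -0.948, 0.374], [0.0, 0.0, 0.0, 1.0]]
tray 0.76 [ 0.4472 -0.2239 -0.0005] [324. 158.]
tray 0.63 [ 0.4061 -0.5573  0.0388] [602. 284.]
tray 0.61 [ 0.5429 -0.0967 -0.0011] [227.  23.]
tray_grip 0.81 [ 0.5461 -0.0937  0.0012] [224.  18.]
tray_grip 0.69 [ 0.4084 -0.5559  0.0377] [601. 281.]
tray_grip 0.67 [ 0.4493 -0.2301  0.0008] [330. 158.]
tray_hooks 0.97 [ 0.4046 -0.5534  0.0388] [598. 284.]
tray_hooks 0.84 [ 0.4474 -0.2251  0.0026] [325. 158.]
tray_hooks 0.8 [ 0.5457 -0.0934  0.005 ] [222.  17.]
```

View pics/w1.png

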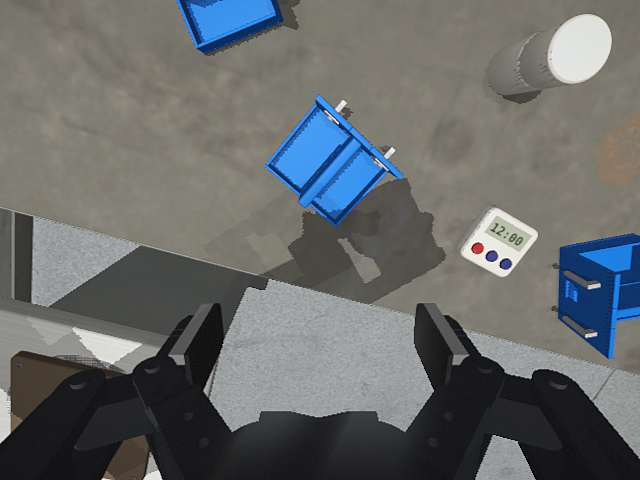

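The wrist picture shows the tray at (330,158), with its back wall's top edge running from (318,97) to (401,178) and its hooks pointing up-right. I'll fit its pose to the blue mask in the wrist and top views.

```bash
cat > fit.py <<'E'
from h import *
from scipy.optimize import minimize
B=[(-40,40,-50,50,0,4),(-40,-37,-50,50,0,25),(-40,40,-50,-47,0,25),(-40,40,47,50,0,25),(40,45,-50,50,0,80),(-36,40,-5,5,0,75)]
def sil(p,q,roi):
    M=np.array(R.from_euler('z',q[3]).as_matrix()); m=np.zeros((480*4,640*4),np.uint8)
    for b in B:
        c=np.array([[b[i],b[2+j],b[4+k]] for i in(0,1) for j in(0,1) for k in(0,1)])/1000
        px=np.array([proj(p,M@x+q[:3]) for x in c])*4
        cv2.fillConvexPoly(m,cv2.convexHull(px.round().astype(np.int32)),255)
    return cv2.resize(m,(640,480),interpolation=cv2.INTER_AREA)/255.
def blue(p,roi):
    h=cv2.cvtColor(p['color'],cv2.COLOR_RGB2HSV); m=cv2.inRange(h,(105,150,50),(125,255,255))
    o=np.zeros_like(m); x0,y0,x1,y1=roi; o[y0:y1,x0:x1]=m[y0:y1,x0:x1]; return o/255.
def fit(views,q0):
    bm=[(p,blue(p,r),r) for p,r in views]
    f=lambda q:sum(np.abs(sil(p,q,r)-b).sum()/b.sum() for p,b,r in bm)
    S=np.vstack([q0]+[np.array(q0)+d for d in np.diag([.01,.01,.008,.1])])
    r=minimize(f,q0,method='Nelder-Mead',options=dict(initial_simplex=S,maxfev=250,xatol=1e-4,fatol=1e-4)); return r.x,r.fun
E
python3 - <<'E'
from fit import *
pw=shot('wrist');pt=shot('top')
a=(pw,(255,85,415,235)); b=(pt,(322,238,386,300))
for v in ([a],[a,b]):
    q,f=fit(v,[.445,-.228,0.,-.52]); print(q.round(4),round(f,3))
M=R.from_euler('z',q[3]).as_matrix(); g=M@[-.003,0,.062]+q[:3]; print('grip',g)
s=ctrl.get_state(); T=R.from_quat(s['tcp_rot']).as_matrix()
d=T.T@(g-s['eef_pos']); print('tool delta mm',d*1000,'tool x yaw',np.degrees(np.arctan2(T[1,0],T[0,0])),'tray yaw',np.degrees(q[3]))
E
```

```text
[ 0.4387 -0.2287 -0.0024 -0.4372] 0.045
[ 0.4389 -0.2293 -0.0051 -0.4448] 1.563
grip [ 0.43620008 -0.22798909  0.05693952]
tool delta mm [ 39.96522262   5.52175245 193.27600096] tool x yaw 16.278587319633907 tray yaw -25.48730807730917
```

Scaled: 110 mm / 1000 = 0.11, 80 mm / 1000 = 0.08, 41.3 degrees / 90 = 0.4589.

send_rows(rows="0 0 0.1144 0.01 0.002 0.025 1;0 0 0.2289 0.02 0.004 0.05 1;0 0 0.3444 0.03 0.006 0.08 1;0 0 0.4589 0.038 0.007 0.11 1;0 0 0.4589 0.038 0.007 0.11 1")

```text
time: 3.02
eef_pos: [0.4331, -0.2292, 0.1374]
tcp_rot: [0.976, -0.216, -0.003, -0.001]
contact_force: [0.3, -0.4, 0.8]
opening: 1.002
finger_force: 0.0
```

Run:
```python
from fit import *
s=ctrl.get_state(); T=R.from_quat(s['tcp_rot']).as_matrix(); print(s['qpos'],s['time'])
pw=shot('wrist','w2.png'); print(blue(pw,(0,0,640,480)).nonzero()[0].size)
q,f=fit([(pw,(0,0,640,480))],[.4387,-.2287,0.,-.437]); print(q.round(4),round(f,3))
M=R.from_euler('z',q[3]).as_matrix(); g=M@[-.003,0,.062]+q[:3]
print('tool delta mm',T.T@(g-s['eef_pos'])*1000,'yaw',np.degrees(np.arctan2(T[1,0],T[0,0])),np.degrees(q[3]))
```

```text
[-6.93994009e-01  6.04551169e-03  2.11156790e+00 -2.64750706e-04
  1.03028653e+00  1.31285507e+00] 3.025
28965
[ 0.4375 -0.2284 -0.0053 -0.4515] 0.567
tool delta mm [ 1.10457041 -2.46841079 80.71377228] yaw -24.97589067231133 -25.87043593778798
```

View pics/w2.png

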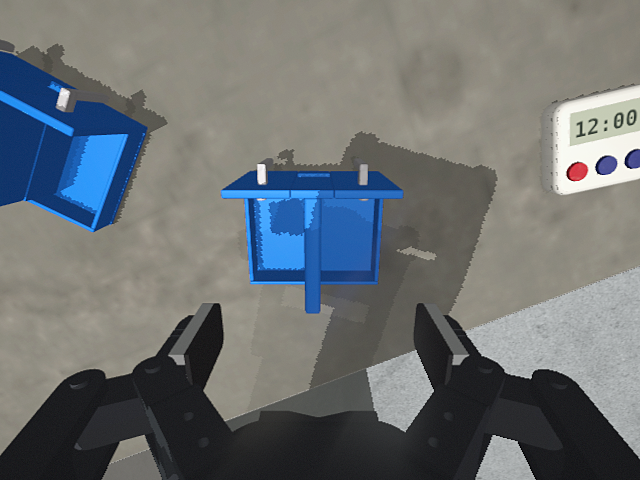

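The web is at (312,255), nearly centred between the fingers at (318). I'll refit with only this tray in the region.

Run:
```python
from fit import *
s=ctrl.get_state(); T=R.from_quat(s['tcp_rot']).as_matrix()
pw=shot('wrist')
q,f=fit([(pw,(210,160,415,320))],[.4387,-.2287,0.,-.437]); print(q.round(4),round(f,3))
M=R.from_euler('z',q[3]).as_matrix(); g=M@[-.003,0,.062]+q[:3]
print('tool delta mm',T.T@(g-s['eef_pos'])*1000,'yaw',np.degrees(np.arctan2(T[1,0],T[0,0])),np.degrees(q[3]))
```

```text
[ 0.4375 -0.2281 -0.005  -0.4486] 0.132
tool delta mm [-0.3561511  -3.03520402 82.25200098] yaw -24.91018928870901 -25.701141715831756
```

Scaled: 75 mm / 1000 = 0.075, 50 mm / 1000 = 0.05, 0.6 degrees / 90 = 0.0067.

send_rows(rows="0 0 0.0067 0 -0.003 0.025 1;0 0 0.0067 0 -0.003 0.05 1;0 0 0.0067 0 -0.003 0.075 1;0 0 0.0067 0 -0.003 0.075 1;0 0 0.0067 0 -0.003 0.075 -1;0 0 0.0067 0 -0.003 0.075 -1;0 0 0.0067 0 -0.003 0.075 -1;0 0 0.0067 0 -0.003 0.075 -1", grip_force=60)

```text
time: 4.12
eef_pos: [0.4364, -0.2264, 0.0655]
tcp_rot: [0.975, -0.221, 0.0, 0.0]
contact_force: [-0.5, 0.8, -1.2]
opening: 0.143
finger_force: 0.0
```

send_rows(rows="0 0 0 0 0 0 -1;0 0 0 0 0 0 -1;0 0 0 0 0 0 -1")

```text
time: 4.5
eef_pos: [0.4365, -0.2266, 0.0656]
tcp_rot: [0.975, -0.221, 0.0, 0.0]
contact_force: [-1.2, 0.7, 5.3]
opening: 0.107
finger_force: 60.3
```

Scaled: -190 mm / 1000 = -0.19, -162 mm / 1000 = -0.162, -28.5 degrees / 90 = -0.3167.

send_rows(rows="0 0 0 0 0 -0.03 -1;0 0 0 0 0 -0.08 -1;0 0 0 0 0 -0.13 -1;0 0 0 0 0 -0.19 -1;0 0 -0.0778 -0.01 -0.03 -0.19 -1;0 0 -0.1556 -0.025 -0.07 -0.19 -1;0 0 -0.2333 -0.048 -0.112 -0.19 -1;0 0 -0.3167 -0.07 -0.162 -0.19 -1")

```text
time: 5.5
eef_pos: [0.4418, -0.0484, 0.2531]
tcp_rot: [1.0, 0.027, -0.001, -0.001]
contact_force: [1.0, 0.5, -2.4]
opening: 0.105
finger_force: 59.1
```

Scaled: -190 mm / 1000 = -0.19, -170 mm / 1000 = -0.17.

send_rows(rows="0 0 0 0 -0.045 0 -1;0 0 0 0 -0.09 0 -1;0 0 0 0 -0.13 0 -1;0 0 0 0 -0.17 0 -1;0 0 0 0 -0.19 0 -1;0 0 0 0 -0.19 0 -1")

```text
time: 6.25
eef_pos: [0.4321, 0.1408, 0.2532]
tcp_rot: [1.0, 0.027, -0.002, 0.0]
contact_force: [0.1, 0.4, -3.3]
opening: 0.106
finger_force: 59.2
```

Run:
```python
from h import *
s=ctrl.get_state(); T=R.from_quat(s['tcp_rot']).as_matrix(); print(s['time'],s['eef_pos'],T.round(3).tolist(),s['contact_force'])
p=shot('wrist'); q=shot('scene'); t=shot('top')
look(q,'stand');look(p,'stand');look(t,'stand');look(q,'catch',0);look(t,'catch',0);look(p,'catch',0)
a=p['color'][:300]; b=cv2.resize(q['color'][220:330,130:250],(327,300),interpolation=cv2.INTER_CUBIC)
c=cv2.resize(t['color'][140:220,140:250],(412,300),interpolation=cv2.INTER_CUBIC)
o=np.zeros((600,740,3),np.uint8); o[:300,:640]=a;o[300:,:327]=b;o[300:,328:740]=c
cv2.imwrite('pics/m1.png',o[:,:,::-1]); 
for n,x in zip('pqt',(p,q,t)): np.save('s_'+n+'.npy',x,allow_pickle=True)
```

```text
6.25 [0.4320668  0.14082847 0.25316747] [[0.999, 0.054, -0.003], [0.054, -0.999, -0.0], [-0.003, 0.0, -1.0]] [ 0.07377747  0.40302447 -3.30315858]
stand 0.83 [0.6227 0.1842 0.0852] [180. 280.]
stand 0.56 [0.6089 0.1581 0.008 ] [309.  20.]
stand 0.73 [0.6337 0.1549 0.0071] [202. 193.]
catch 0.49 [0.6177 0.1533 0.0838] [192. 276.]
catch 0.45 [ 0.5729 -0.3699  0.0969] [363. 192.]
catch 0.48 [0.631  0.154  0.0074] [202. 194.]
```

View pics/m1.png

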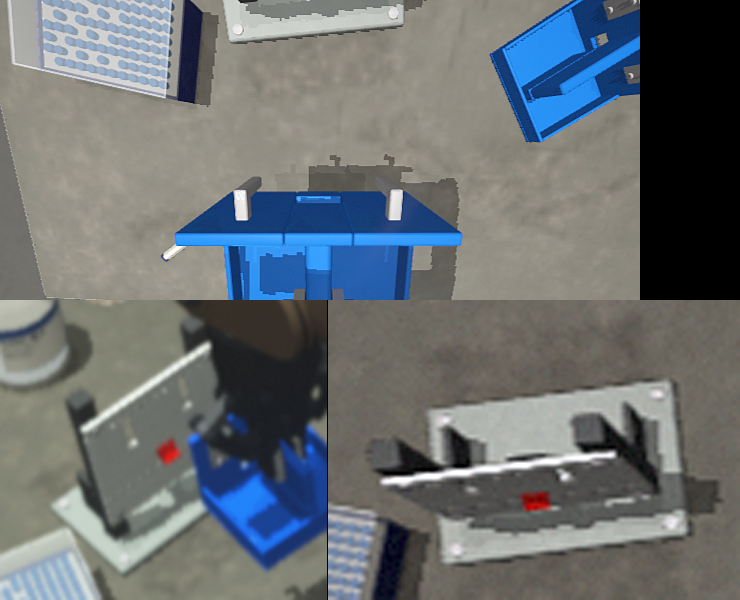

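The tray is held level with its hooks facing the stand. The wrist view shows only the stand's foot edge at (315,35). I'll tilt the tool so the wrist camera sees the plate face.

Scaled: -60 mm / 1000 = -0.06, -45 mm / 1000 = -0.045, 36 degrees / 90 = 0.4.

send_rows(rows="0 0.1 0 0 0 -0.015 -1;0 0.2 0 0 0 -0.03 -1;0 0.3 0 0 0 -0.045 -1;0 0.4 0 0 0 -0.06 -1;0 0.4 0 0 0 -0.06 -1")

```text
time: 7.32
eef_pos: [0.432, 0.1397, 0.3149]
tcp_rot: [0.951, 0.024, 0.308, -0.008]
contact_force: [-0.3, 0.9, -2.4]
opening: 0.107
finger_force: 59.3
```

Run:
```python
from h import *
s=ctrl.get_state(); T=R.from_quat(s['tcp_rot']).as_matrix(); print(s['time'],s['eef_pos'],T.round(3).tolist(),s['contact_force'])
p=shot('wrist','w3.png'); np.save('s_w3.npy',p,allow_pickle=True)
look(p,'catch',0);look(p,'slots')
```

```text
7.325 [0.4319645  0.13966511 0.31489675] [[0.809, 0.051, 0.586], [0.041, -0.999, 0.03], [0.587, -0.0, -0.81]] [-0.26826827  0.87789249 -2.37183884]
catch 0.69 [0.6167 0.152  0.0868] [315. 183.]
slots 0.6 [0.6238 0.1525 0.1389] [315. 155.]
```

View pics/w3.png

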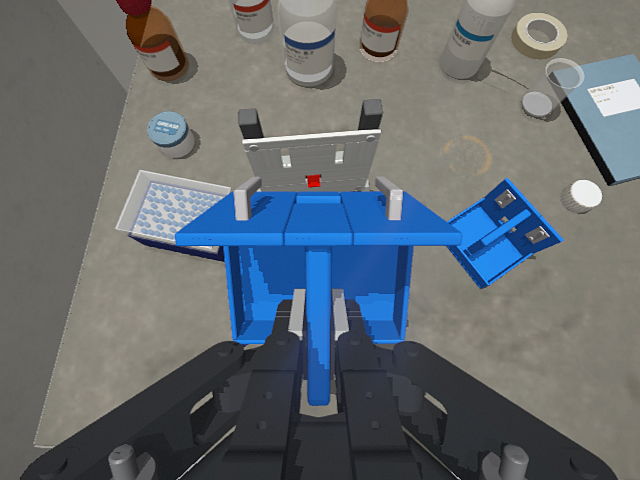

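The plate is now visible: top front edge from (243,144) to (380,134), slots at (286,157) and (339,154), catch at (313,181). I'll take a second, shifted view for triangulation.

Scaled: 70 mm / 1000 = 0.07, 45 mm / 1000 = 0.045.

send_rows(rows="0 0 0 0.01 0.02 -0.01 -1;0 0 0 0.025 0.045 -0.015 -1;0 0 0 0.04 0.07 -0.02 -1;0 0 0 0.04 0.07 -0.02 -1;0 0 0 0.04 0.07 -0.02 -1")

```text
time: 8.1
eef_pos: [0.4574, 0.0711, 0.3535]
tcp_rot: [0.951, 0.024, 0.307, -0.008]
contact_force: [-0.1, 0.4, -3.1]
opening: 0.105
finger_force: 59.6
```

Run:
```python
from h import *
p=shot('wrist'); np.save('s_w4.npy',p,allow_pickle=True)
a=np.load('s_w3.npy',allow_pickle=True).item()
look(p,'catch',0); r=[x for x in ctrl.look_for(p,'slots')][:1]; 
c=proj(p,np.array([.62,.153,.14])); print(c)
x0,y0=int(c[0])-80,max(0,int(c[1])-30); print(x0,y0)
o=np.vstack([cv2.resize(a['color'][125:197,235:390],None,fx=4,fy=4,interpolation=cv2.INTER_CUBIC),cv2.resize(p['color'][y0:y0+72,x0:x0+155],None,fx=4,fy=4,interpolation=cv2.INTER_CUBIC)])
cv2.imwrite('pics/m2.png',o[:,:,::-1]); print(o.shape)
```

```text
[255.63644781 190.65494707]
175 160
(576, 620, 3)
```

View pics/m2.png

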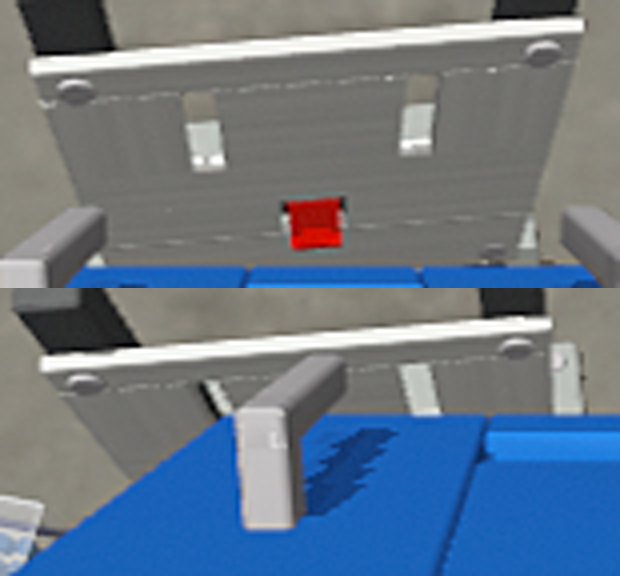

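The crop shows both slots (upper view: left bottom edge at (190–226,169), right at (400–432,154)), the plate's top front corners at (37,75) and (580,32), and the catch's lower front edge at (293–342,247). I'll fit the plate model to these.

Run:
```python
from h import *
from scipy.optimize import least_squares
A=np.load('s_w3.npy',allow_pickle=True).item();B=np.load('s_w4.npy',allow_pickle=True).item()
V1=[((37,75),(0,70,180)),((580,32),(0,-70,180)),((183,94),(0,34.5,165.5)),((217,94),(0,25.5,165.5)),((190,170),(0,34.5,125)),((226,168),(0,25.5,125)),
((405,76),(0,-25.5,165.5)),((438,74),(0,-34.5,165.5)),((400,155),(0,-25.5,125)),((432,153),(0,-34.5,125)),((293,248),(-8,8,85)),((342,246),(-8,-8,85))]
V2=[((45,371),(0,70,180)),((550,329),(0,-70,180)),((400,365),(0,-25.5,165.5)),((428,363),(0,-34.5,165.5))]
obs=[(A,np.array(u)/4+[235,125],np.array(x)/1e3) for u,x in V1]+[(B,(np.array(u)-[0,288])/4+[175,160],np.array(x)/1e3) for u,x in V2]
def f(q,o): 
    M=R.from_euler('z',q[3]).as_matrix(); return np.concatenate([proj(p,M@x+q[:3])-u for p,u,x in o])
for o in (obs[:12],obs):
    r=least_squares(f,[.62,.153,0,.06],args=(o,),loss='soft_l1'); print(r.x.round(4),np.degrees(r.x[3]).round(2)); 
print(f(r.x,obs).reshape(-1,2).round(1).tolist())
# tray held pose from wrist view A: hook tips / back wall top corners
s=ctrl.get_state(); print(s['eef_pos'])
```

```text
[ 0.6267  0.1547 -0.0137  0.1412] 8.09
[ 0.6257  0.1547 -0.0122  0.1419] 8.13
[[-0.5, -0.1], [0.3, -0.2], [-0.6, 0.3], [-0.6, -0.4], [1.4, 0.4], [0.1, 0.3], [0.2, 0.3], [0.4, 0.1], [-0.3, 0.0], [-0.7, -0.1], [-0.3, 0.4], [-0.1, -0.2], [0.5, -0.4], [0.4, -0.3], [-0.3, 0.0], [0.5, -0.1]]
[0.45706052 0.07171418 0.35356281]
```

Fit residuals are under 1 px: plate at (0.626, 0.1547), yaw 8.1°, offset about −12 to −13 mm. I'll check the held tray against the same picture, using hook tongue tops and back wall corners.

Run:
```python
from h import *
A=np.load('s_w3.npy',allow_pickle=True).item()
T=np.array([[0.809,.051,.586],[.041,-.999,.03],[.587,0,-.81]]); e=np.array([.43196,.13967,.3149])
F=np.diag([1,-1,-1.])
def pt(x,off=(-3,0,65.6)): return proj(A,e+T@F@((np.array(x)-off)/1e3))
for n,x in dict(wl=(45,50,80),wr=(45,-50,80),hl1=(45,32.5,63),hl2=(45,27.5,63),hl3=(57,32.5,63),hl4=(57,27.5,63),hr1=(45,-27.5,63),hr2=(45,-32.5,63),hr3=(57,-27.5,63),hr4=(57,-32.5,63)).items(): print(n,pt(x).round(1))
c=A['color'].astype(int)
for v in (198,205,212):
    row=c[v]; m=(row.min(1)>130)
    print(v,[i for i in np.flatnonzero(np.diff(m.astype(int))) if 220<i<270 or 375<i<420])
for u in (241,395): 
    col=c[150:260,u]; print(u,[i+150 for i in np.flatnonzero(np.diff((col.min(1)>175).astype(int)))],'wall bottom edge',[i+150 for i in np.flatnonzero(np.abs(np.diff(col[:,2]))>30)])
for v in (236,239): 
    m=(c[v,:,2]-c[v,:,0]>80); i=np.flatnonzero(m); print(v,i.min(),i[i<480].max())
```

```text
wl [169.8 232.5]
wr [462.6 232.4]
hl1 [233.  219.4]
hl2 [245.8 219.3]
hl3 [230.4 188.7]
hl4 [243.7 188.7]
hr1 [387.  219.3]
hr2 [399.9 219.3]
hr3 [389.1 188.6]
hr4 [402.3 188.6]
198 [np.int64(221), np.int64(233), np.int64(246), np.int64(389), np.int64(401)]
205 [np.int64(234), np.int64(246), np.int64(388), np.int64(401)]
212 [np.int64(235), np.int64(247), np.int64(388), np.int64(400)]
241 [np.int64(189), np.int64(219)] wall bottom edge [np.int64(184), np.int64(189), np.int64(232), np.int64(244)]
395 [np.int64(188), np.int64(219)] wall bottom edge [np.int64(184), np.int64(189), np.int64(232), np.int64(244)]
236 175 479
239 175 479
```

Scaled: 108 mm / 1000 = 0.108, 80 mm / 1000 = 0.08, -36 degrees / 90 = -0.4.

send_rows(rows="0 -0.1 0 -0.005 -0.015 0.025 -1;0 -0.2 0 -0.01 -0.03 0.05 -1;0 -0.3 0 -0.015 -0.045 0.08 -1;0 -0.4 0 -0.021 -0.061 0.108 -1;0 -0.4 0 -0.021 -0.061 0.108 -1")

```text
time: 8.88
eef_pos: [0.5008, 0.1356, 0.2495]
tcp_rot: [1.0, 0.027, -0.005, 0.0]
contact_force: [-0.5, -0.7, -3.3]
opening: 0.105
finger_force: 59.4
```

```bash
cat > go.py <<'E'
from h import *
import sys
# target tray pose in stand (mm): x y z(abs), yaw stand
S=np.array([.6260,.1547,0]); Y=np.radians(8.1); M=R.from_euler('z',Y).as_matrix(); G=np.array([-3,.5,66])
def cur():
    s=ctrl.get_state(); T=R.from_quat(s['tcp_rot']).as_matrix(); tr=(M.T@(s['eef_pos']-S))*1e3-G
    print(round(s['time'],2),'tray in stand',tr.round(1),'F stand',(M.T@s['contact_force']).round(1),'tq',np.round(s['wrist_torque'],2))
    rv=R.from_matrix(T.T@M@np.diag([1,-1,-1.])).as_rotvec(degrees=True); print('rot err tool deg',rv.round(2)); return s,T
def to(x):
    s,T=cur(); g=M@((np.array(x)+G)/1e3)+S; print('tool delta',(T.T@(g-s['eef_pos'])*1e3).round(1))
if __name__=='__main__': to([float(a) for a in sys.argv[1:4]])
E
python3 go.py -75 0 88
```

```text
8.88 tray in stand [-123.7   -1.7  183.5] F stand [-0.6 -0.6 -3.3] tq [0.02 0.05 0.02]
rot err tool deg [-0.03  0.54 -5.05]
tool delta [49.2 -6.  95.1]
```

Scaled: 95 mm / 1000 = 0.095, 60 mm / 1000 = 0.06, -5 degrees / 90 = -0.0556.

send_rows(rows="0 0.0033 -0.0278 0.01 -0.002 0.03 -1;0 0.0056 -0.0556 0.025 -0.004 0.06 -1;0 0.0056 -0.0556 0.04 -0.006 0.095 -1;0 0.0056 -0.0556 0.049 -0.006 0.095 -1;0 0.0056 -0.0556 0.049 -0.006 0.095 -1;0 0.0056 -0.0556 0.049 -0.006 0.095 -1")

```text
time: 9.62
eef_pos: [0.5503, 0.1429, 0.1626]
tcp_rot: [0.998, 0.069, 0.007, -0.0]
contact_force: [-0.6, 0.2, -2.8]
opening: 0.107
finger_force: 59.5
```

```bash
python3 go.py -75 0 88
python3 - <<'E'
from h import *
p=shot('wrist'); q=shot('scene'); t=shot('top')
a=cv2.resize(p['color'][:250],(600,234)); b=cv2.resize(q['color'][230:310,140:250],(495,360),interpolation=cv2.INTER_CUBIC)
o=np.zeros((600,780,3),np.uint8); o[:234,:600]=a;o[240:600,:495]=b
c=cv2.resize(t['color'][150:240,170:240],(280,360),interpolation=cv2.INTER_CUBIC);o[240:,500:]=c
cv2.imwrite('pics/m3.png',o[:,:,::-1])
E
```

```text
9.62 tray in stand [-73.6  -1.6  96.6] F stand [-0.5  0.3 -2.8] tq [0.07 0.06 0.02]
rot err tool deg [ 0.04 -0.74 -0.17]
tool delta [-1.5 -1.6  8.6]
```

View pics/m3.png

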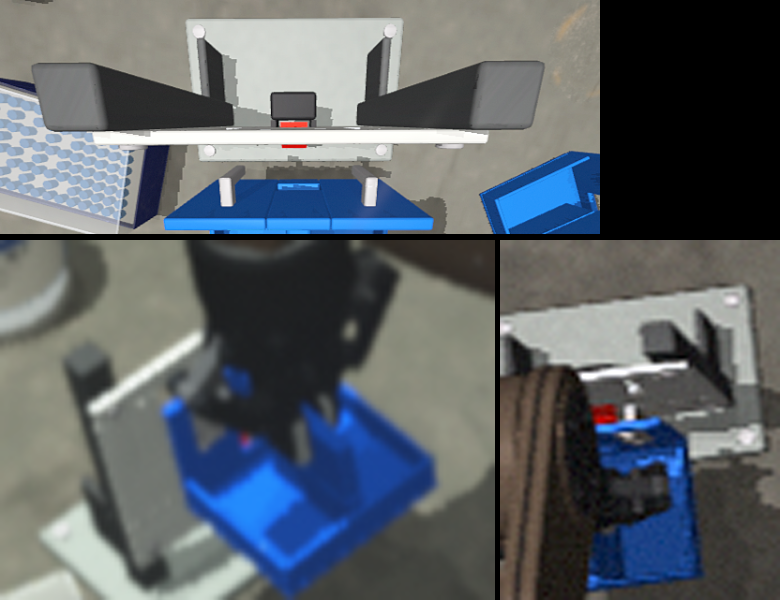

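The wrist view shows the hooks at (227,190) and (370,190), ahead of the plate's white top edge from (93,138) to (488,136), nearly parallel to it. I'll centre from precise pixels.

```bash
cat > lat.py <<'E'
from go import *
s,T=cur(); p=shot('wrist'); c=p['color'].astype(int)
k=np.diff
def runs(m): 
    d=np.flatnonzero(np.diff(np.r_[0,m.astype(int),0])); return [(a,b) for a,b in zip(d[::2],d[1::2]) if b-a>8]
for v in range(135,156,3): print(v,runs(c[v].min(1)>200))
for v in range(194,220,5): print(v,[r for r in runs(c[v].min(1)>150) if 200<r[0]<450])
red=(c[:,:,0]>150)&(c[:,:,1]<80); 
for v in np.flatnonzero(red.sum(1)>8)[::4]: print('red',v,runs(red[v]))
St=np.r_[0]
for dy in (70,-70): 
    for x in (0,5): print('pred plate top',x,dy,proj(p,M@np.array([x,dy,180-12.5])/1e3+S).round(1) if 0 else proj(p,M@(np.array([x,dy,167.5])/1e3)+S).round(1))
E
python3 lat.py
```

```text
9.78 tray in stand [-74.2  -1.6  95.4] F stand [ 0.6  0.8 -3.1] tq [ 0.03  0.08 -0.02]
rot err tool deg [ 0.03 -0.63 -0.18]
135 [(np.int64(36), np.int64(45)), (np.int64(241), np.int64(254)), (np.int64(374), np.int64(385))]
138 [(np.int64(38), np.int64(51)), (np.int64(165), np.int64(497))]
141 [(np.int64(10), np.int64(20)), (np.int64(38), np.int64(63)), (np.int64(96), np.int64(137)), (np.int64(158), np.int64(517))]
144 [(np.int64(12), np.int64(47)), (np.int64(64), np.int64(76)), (np.int64(96), np.int64(523))]
147 [(np.int64(11), np.int64(20)), (np.int64(35), np.int64(47)), (np.int64(65), np.int64(89)), (np.int64(97), np.int64(523))]
150 [(np.int64(0), np.int64(18)), (np.int64(37), np.int64(49)), (np.int64(64), np.int64(75)), (np.int64(97), np.int64(521))]
153 [(np.int64(9), np.int64(20)), (np.int64(50), np.int64(73)), (np.int64(478), np.int64(495))]
194 [(np.int64(234), np.int64(246)), (np.int64(390), np.int64(403))]
199 [(np.int64(234), np.int64(247)), (np.int64(390), np.int64(402))]
204 [(np.int64(235), np.int64(247)), (np.int64(390), np.int64(402))]
209 [(np.int64(235), np.int64(248)), (np.int64(389), np.int64(402))]
214 [(np.int64(235), np.int64(248)), (np.int64(389), np.int64(401))]
219 [(np.int64(236), np.int64(248)), (np.int64(389), np.int64(401))]
red 129 [(np.int64(314), np.int64(327))]
red 133 [(np.int64(300), np.int64(327))]
red 156 [(np.int64(301), np.int64(327))]
pred plate top 0 70 [107.1 143.2]
pred plate top 5 70 [104.2 127.7]
pred plate top 0 -70 [517.5 141.8]
pred plate top 5 -70 [520.1 126.3]
```

```bash
cat > lat2.py <<'E'
from go import *
from scipy.optimize import least_squares
s,T=cur(); p=shot('wrist'); g=p['color'].min(2).astype(float)
def edge(u,lo,hi): # bright->dark going down
    col=g[lo:hi,u-2:u+3].mean(1); i=np.argmax(-(np.diff(col))); return lo+i+1
us=[110,150,200,250,350,400,450,510]; vs=[edge(u,143,165) for u in us]; print(vs)
l=np.polyfit(us,vs,1)
v=int(np.mean(vs))-4; i=np.flatnonzero(g[v]>200); i=i[(i>85)&(i<560)]; L,Rr=i.min(),i.max()+1; print(L,Rr)
ob=[(np.array([L,np.polyval(l,L)]),np.array([0,70,180])),(np.array([Rr,np.polyval(l,Rr)]),np.array([0,-70,180]))]
def f(q):
    m=R.from_euler('z',q[3]).as_matrix(); return np.concatenate([proj(p,m@(x/1e3)+q[:3])-u for u,x in ob])
r=least_squares(f,[.626,.1547,-.0125,.141]); q=r.x; print('stand',q.round(4),np.degrees(q[3]).round(2),r.cost)
# hooks: tray pose in tool, tongue tops, rows 199 & 214 mid columns + row extents
hk=[]
for a,b in ((228,256),(380,412)):
    m=p['color'][180:230,a:b].min(2)>150; ys,xs=np.nonzero(m); 
    for vv in (197,213): 
        w_=np.flatnonzero(m[vv-180]); hk.append(((a+w_.min()+a+w_.max()+1)/2)); 
    col=np.flatnonzero(p['color'][150:240,(a+b)//2-1].min(1)>175); hk+= [150+col.min(),150+col.max()+1]
print('hook',hk)
F=np.diag([1,-1,-1.])
def pr(q,x): return proj(p,s['eef_pos']+T@F@R.from_euler('z',q[3]).as_matrix()@((np.array(x)-q[:3])/1e3))
def h(q):
    o=[]
    for y,k in ((30,0),(-30,4)):
        a=pr(q,(57,y,63)); b=pr(q,(45,y,63)); 
        o+=[b[1]-hk[k+3],a[1]-hk[k+2]]
        for j,vv in ((0,197),(1,213)): t=(vv+.5-a[1])/(b[1]-a[1]); o.append(a[0]+t*(b[0]-a[0])-hk[k+j])
    return np.array(o)
r2=least_squares(h,[-3,0,65.6,0]); t=r2.x; print('TCP in tray',t.round(2),h(t).round(1))
m=R.from_euler('z',q[3]).as_matrix(); tcp=m.T@(s['eef_pos']-q[:3])*1e3
ty=R.from_euler('xyz',[0,0,0]); print('tcp in stand',tcp.round(1),'tray rel stand(plate-offset incl): ',(tcp-t[:3]).round(1))
E
python3 lat2.py
```

```text
9.82 tray in stand [-74.3  -1.6  95.1] F stand [ 0.7 -0.3 -3. ] tq [ 0.02  0.05 -0.  ]
rot err tool deg [ 0.03 -0.6  -0.18]
[np.int64(153), np.int64(153), np.int64(152), np.int64(152), np.int64(152), np.int64(151), np.int64(151), np.int64(151)]
86 524
stand [ 0.623   0.1565 -0.0045  0.1432] 8.21 3.069615554396001e-26
hook [np.float64(240.5), np.float64(241.5), np.int64(150), np.int64(220), np.float64(396.5), np.float64(395.0), np.int64(150), np.int64(220)]
TCP in tray [-11.44   0.79  60.36  -0.  ] [-19.   17.9  -3.9  -3.6 -19.   17.9   3.6   3.9]
tcp in stand [-74.6  -3.2 165.6] tray rel stand(plate-offset incl):  [-63.2  -4.  105.2]
```

```bash
sed -i 's/(i>85)/(i>93)/; s/color.\]\[150:240/color'"'"'][170:240/; s/hk+= \[150+col.min(),150+col.max()+1\]/hk+= [170+col.min(),170+col.max()+1]/' lat2.py; python3 lat2.py
```

```text
9.88 tray in stand [-74.5  -1.6  94.8] F stand [-0.3 -0.4 -2.1] tq [ 0.03  0.01 -0.02]
rot err tool deg [ 0.03 -0.57 -0.18]
[np.int64(157), np.int64(152), np.int64(152), np.int64(152), np.int64(151), np.int64(151), np.int64(151), np.int64(151)]
95 524
stand [ 0.6229  0.1552 -0.0072  0.1475] 8.45 2.1002632740604218e-26
hook [np.float64(240.5), np.float64(241.5), np.int64(170), np.int64(220), np.float64(396.5), np.float64(395.0), np.int64(190), np.int64(220)]
TCP in tray [-4.720e+00 -2.660e+00  6.502e+01 -6.000e-02] [-9.5  9.3 -0.5 -1.3  0.1 -0.4  1.3  0.5]
tcp in stand [-74.4  -1.5 167.9] tray rel stand(plate-offset incl):  [-69.7   1.1 102.9]
```

```bash
sed -i 's/\[170+col.min(),/[190,/' lat2.py; python3 lat2.py | tail -3
python3 - <<'E'
from h import *
# same hook fit in far view A (seen extents)
from scipy.optimize import least_squares
A=np.load('s_w3.npy',allow_pickle=True).item()
T=R.from_quat([.951,.024,.308,-.008]).as_matrix(); e=np.array([.43196,.13967,.3149]); F=np.diag([1,-1,-1.])
pr=lambda q,x: proj(A,e+T@F@R.from_euler('z',q[3]).as_matrix()@((np.array(x)-q[:3])/1e3))
def h(q):
    o=[]
    for y,u in ((30,(240.0,241.5)),(-30,(395.5,394.5))):
        a=pr(q,(57,y,63)); b=pr(q,(45,y,63)); o+=[a[1]-189.3,b[1]-220]
        for vv,uu in zip((198.5,212.5),u): t=(vv-a[1])/(b[1]-a[1]); o.append(a[0]+t*(b[0]-a[0])-uu)
    return np.array(o)
r=least_squares(h,[-3,0,65.6,0]); print(r.x.round(2),r.fun.round(1))
E
```

```text
hook [np.float64(240.5), np.float64(241.5), 190, np.int64(220), np.float64(396.5), np.float64(395.0), 190, np.int64(220)]
TCP in tray [-2.48  0.78 66.29 -0.  ] [ 0.2 -0.2 -0.1  0.1  0.2 -0.1 -0.2  0.1]
tcp in stand [-74.6  -1.7 167.8] tray rel stand(plate-offset incl):  [-72.1  -2.5 101.5]
[-2.45  0.57 66.97  0.  ] [ 0.2 -0.2  0.2 -0.3  0.2 -0.2  0.1  0. ]
```

Scaled: -2.2 mm / 1000 = -0.0022, -0.3 degrees / 90 = -0.0033.

send_rows(rows="0 0 -0.0033 0 -0.0022 0 -1;0 0 -0.0033 0 -0.0022 0 -1;0 0 -0.0033 0 -0.0022 0 -1;0 0 -0.0033 0 -0.0022 0 -1;0 0 -0.0033 0 -0.0022 0 -1;0 0 -0.0033 0 -0.0022 0 -1;0 0 -0.0033 0 -0.0022 0 -1")

```text
time: 10.85
eef_pos: [0.5491, 0.1449, 0.16]
tcp_rot: [0.997, 0.072, 0.004, -0.0]
contact_force: [-0.2, 0.6, -2.4]
opening: 0.107
finger_force: 59.5
```

```bash
python3 go.py -75 0 88; python3 lat2.py
```

```text
10.85 tray in stand [-74.5   0.6  94. ] F stand [-0.1  0.6 -2.4] tq [-0.01  0.02  0.01]
rot err tool deg [ 0.02 -0.5   0.12]
tool delta [-0.5  0.6  6. ]
10.85 tray in stand [-74.5   0.6  94. ] F stand [-0.1  0.6 -2.4] tq [-0.01  0.02  0.01]
rot err tool deg [ 0.02 -0.5   0.12]
[np.int64(151), np.int64(151), np.int64(152), np.int64(151), np.int64(152), np.int64(152), np.int64(152), np.int64(152)]
102 534
stand [ 0.623   0.1548 -0.0073  0.1407] 8.06 2.399146893830559e-25
hook [np.float64(240.5), np.float64(241.5), 190, np.int64(220), np.float64(396.5), np.float64(395.0), 190, np.int64(220)]
TCP in tray [-2.5   0.81 66.29 -0.  ] [ 0.2 -0.2 -0.1  0.1  0.2 -0.1 -0.2  0.1]
tcp in stand [-74.6   0.5 167.3] tray rel stand(plate-offset incl):  [-72.1  -0.3 101. ]
```

Scaled: 17 mm / 1000 = 0.017, 16 mm / 1000 = 0.016, -0.4 degrees / 90 = -0.0044.

send_rows(rows="0 -0.0044 0 0.004 0.0003 0.001 -1;0 -0.0044 0 0.009 0.0003 0.001 -1;0 -0.0044 0 0.013 0.0003 0.001 -1;0 -0.0044 0 0.014 0.0003 0.001 -1;0 -0.0044 0 0.015 0.0003 0.001 -1;0 -0.0044 0 0.016 0.0003 0.001 -1;0 -0.0044 0 0.017 0.0003 0.001 -1;0 -0.0044 0 0.017 0.0003 0.001 -1")

```text
time: 11.9
eef_pos: [0.566, 0.147, 0.1592]
tcp_rot: [0.997, 0.072, 0.001, 0.0]
contact_force: [-0.3, -0.6, -2.2]
opening: 0.105
finger_force: 59.5
```

```bash
python3 go.py -55 0 88
```

```text
11.9 tray in stand [-57.5   0.4  93.2] F stand [-0.4 -0.6 -2.2] tq [ 0.02  0.01 -0.05]
rot err tool deg [ 0.02 -0.1   0.12]
tool delta [2.5 0.4 5.2]
```

Scaled: 3 mm / 1000 = 0.003, 2 mm / 1000 = 0.002.

send_rows(rows="0 0 0 0.001 0 0 -1;0 0 0 0.002 0 0 -1;0 0 0 0.002 0 0 -1;0 0 0 0.003 0 0 -1;0 0 0 0.003 0 0 -1")

```text
time: 12.52
eef_pos: [0.569, 0.1475, 0.1592]
tcp_rot: [0.997, 0.072, 0.001, 0.0]
contact_force: [-1.4, -0.7, -1.9]
opening: 0.102
finger_force: 59.5
```

send_rows(rows="0 0 0 0.001 0 0 -1;0 0 0 0.001 0 0 -1;0 0 0 0.002 0 0 -1;0 0 0 0.002 0 0 -1")

```text
time: 13.02
eef_pos: [0.571, 0.1478, 0.1592]
tcp_rot: [0.997, 0.072, 0.001, 0.0]
contact_force: [0.3, -0.3, -2.9]
opening: 0.101
finger_force: 59.5
```

```bash
python3 go.py -55 0 88
```

```text
13.03 tray in stand [-52.4   0.4  93.2] F stand [ 0.3 -0.3 -2.9] tq [ 0.03  0.03 -0.07]
rot err tool deg [ 0.03 -0.1   0.12]
tool delta [-2.6  0.4  5.2]
```

send_rows(rows="0 0 0 0.001 0 0 -1;0 0 0 0.002 0 0 -1;0 0 0 0.003 0 0 -1;0 0 0 0.003 0 0 -1;0 0 0 0.004 0 0 -1;0 0 0 0.004 0 0 -1")

```text
time: 13.78
eef_pos: [0.575, 0.1483, 0.1592]
tcp_rot: [0.997, 0.072, 0.001, 0.0]
contact_force: [0.0, -0.4, -3.0]
opening: 0.106
finger_force: 59.5
```

```bash
python3 lat2.py
python3 - <<'E'
from h import *
p=shot('wrist'); t=shot('top')
o=np.zeros((560,640,3),np.uint8); o[:280]=p['color'][:280]
o[280:,:280]=cv2.resize(t['color'][160:230,180:250],(280,280),interpolation=cv2.INTER_CUBIC)
cv2.imwrite('pics/m4.png',o[:,:,::-1])
E
```

```text
13.78 tray in stand [-48.4   0.4  93.2] F stand [-0.  -0.4 -3. ] tq [-0.08  0.01  0.01]
rot err tool deg [ 0.03 -0.1   0.12]
[np.int64(162), np.int64(153), np.int64(147), np.int64(144), np.int64(147), np.int64(148), np.int64(150), np.int64(161)]
272 382
stand [ 0.6289  0.1439 -0.3359  0.1446] 8.28 1.9790942390184744e-26Traceback (most recent call last):
  File "lat2.py", line 18, in <module>
    w_=np.flatnonzero(m[vv-180]); hk.append(((a+w_.min()+a+w_.max()+1)/2));
                                                ~~~~~~^^
    return umr_minimum(a, axis, None, out, keepdims, initial, where)
ValueError: zero-size array to reduction operation minimum which has no identity
```

View pics/m4.png

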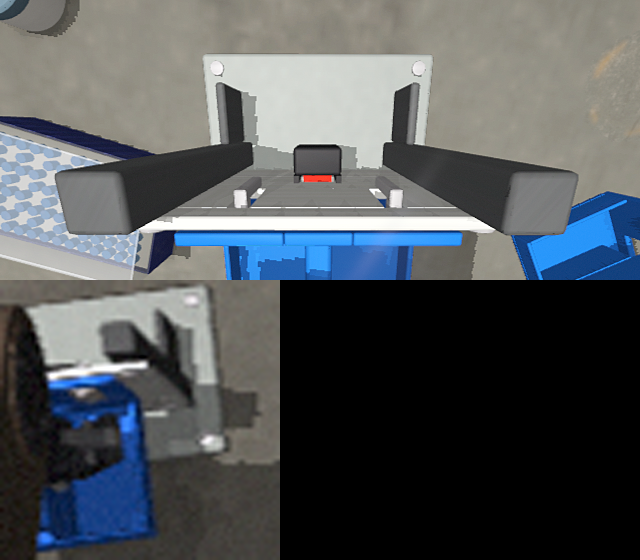

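Both hooks show behind the plate at (240,200) and (396,200), so they are through the slots. I'll close the last gap until the back touches.

Scaled: 1 mm / 1000 = 0.001, 0.5 mm / 1000 = 0.0005.

send_rows(rows="0 0 0 0.0005 0 0 -1;0 0 0 0.001 0 0 -1;0 0 0 0.001 0 0 -1")

```text
time: 14.3
eef_pos: [0.5755, 0.1485, 0.1591]
tcp_rot: [0.997, 0.072, 0.0, 0.0]
contact_force: [-2.7, 0.1, -1.8]
opening: 0.109
finger_force: 59.8
```

Scaled: 1 mm / 1000 = 0.001, 0.5 mm / 1000 = 0.0005.

send_rows(rows="0 0 0 0.0005 0 0 -1;0 0 0 0.001 0 0 -1;0 0 0 0.001 0 0 -1")

```text
time: 14.68
eef_pos: [0.5756, 0.1485, 0.1589]
tcp_rot: [0.997, 0.072, -0.001, 0.0]
contact_force: [-6.3, -0.6, -0.8]
opening: 0.107
finger_force: 60.0
```

Scaled: 6 mm / 1000 = 0.006, 5 mm / 1000 = 0.005.

send_rows(rows="0 0 0 -0.0007 0 0.001 -1;0 0 0 -0.0007 0 0.002 -1;0 0 0 -0.0007 0 0.003 -1;0 0 0 -0.0007 0 0.004 -1;0 0 0 -0.0007 0 0.005 -1;0 0 0 -0.0007 0 0.006 -1")

```text
time: 15.42
eef_pos: [0.5756, 0.1484, 0.1536]
tcp_rot: [0.997, 0.072, -0.0, 0.0]
contact_force: [-7.4, -1.6, 2.8]
opening: 0.102
finger_force: 60.3
```

Scaled: 4 mm / 1000 = 0.004, 3 mm / 1000 = 0.003.

send_rows(rows="0 0 0 0 0 0.001 -1;0 0 0 0 0 0.002 -1;0 0 0 0 0 0.003 -1;0 0 0 0 0 0.004 -1;0 0 0 0 0 0.004 -1")

```text
time: 16.05
eef_pos: [0.5756, 0.1484, 0.1497]
tcp_rot: [0.997, 0.072, -0.0, 0.0]
contact_force: [-6.1, -0.5, 2.8]
opening: 0.105
finger_force: 60.5
```

Scaled: 10 mm / 1000 = 0.01, 9 mm / 1000 = 0.009.

send_rows(rows="0 0 0 0 0 0.0015 -1;0 0 0 0 0 0.003 -1;0 0 0 0 0 0.0045 -1;0 0 0 0 0 0.006 -1;0 0 0 0 0 0.0075 -1;0 0 0 0 0 0.009 -1;0 0 0 0 0 0.01 -1;0 0 0 0 0 0.01 -1")

```text
time: 17.05
eef_pos: [0.5755, 0.1484, 0.1385]
tcp_rot: [0.997, 0.072, -0.0, 0.0]
contact_force: [-5.0, -0.5, -1.8]
opening: 0.106
finger_force: 59.7
```

Scaled: 6 mm / 1000 = 0.006, 5 mm / 1000 = 0.005.

send_rows(rows="0 0 0 0 0 0.001 -1;0 0 0 0 0 0.002 -1;0 0 0 0 0 0.003 -1;0 0 0 0 0 0.004 -1;0 0 0 0 0 0.005 -1;0 0 0 0 0 0.006 -1;0 0 0 0 0 0.006 -1")

```text
time: 17.92
eef_pos: [0.5755, 0.1484, 0.1325]
tcp_rot: [0.997, 0.072, -0.0, 0.0]
contact_force: [-5.8, -1.4, -1.7]
opening: 0.104
finger_force: 59.8
```

Scaled: 3 mm / 1000 = 0.003, 2 mm / 1000 = 0.002.

send_rows(rows="0 0 0 0 0 0.001 -1;0 0 0 0 0 0.001 -1;0 0 0 0 0 0.002 -1;0 0 0 0 0 0.002 -1;0 0 0 0 0 0.003 -1;0 0 0 0 0 0.003 -1")

```text
time: 18.68
eef_pos: [0.5756, 0.1485, 0.13]
tcp_rot: [0.997, 0.072, -0.0, 0.0]
contact_force: [-6.7, -0.9, -0.5]
opening: 0.105
finger_force: 60.0
```

Scaled: 2 mm / 1000 = 0.002, 1 mm / 1000 = 0.001.

send_rows(rows="0 0 0 0 0 0.001 -1;0 0 0 0 0 0.001 -1;0 0 0 0 0 0.002 -1;0 0 0 0 0 0.002 -1")

```text
time: 19.18
eef_pos: [0.5756, 0.1485, 0.1286]
tcp_rot: [0.997, 0.072, -0.0, 0.0]
contact_force: [-8.4, -2.4, 2.6]
opening: 0.105
finger_force: 60.4
```

Scaled: 1 mm / 1000 = 0.001, 0.5 mm / 1000 = 0.0005.

send_rows(rows="0 0 0 0 0 0.0005 -1;0 0 0 0 0 0.001 -1;0 0 0 0 0 0.001 -1")

```text
time: 19.55
eef_pos: [0.5757, 0.1485, 0.1286]
tcp_rot: [0.997, 0.072, -0.0, 0.0]
contact_force: [-10.9, -1.9, 6.6]
opening: 0.108
finger_force: 61.0
```

Scaled: 1 mm / 1000 = 0.001, 0.5 mm / 1000 = 0.0005.

send_rows(rows="0 0 0 0 0 0.0005 -1;0 0 0 0 0 0.001 -1;0 0 0 0 0 0.001 -1")

```text
time: 19.92
eef_pos: [0.5757, 0.1485, 0.1285]
tcp_rot: [0.997, 0.072, -0.001, 0.0]
contact_force: [-12.8, -1.9, 9.8]
opening: 0.102
finger_force: 61.5
```

The tray has hit a hard stop at z = 0.1285. I'll relax and tug up lightly to see whether it's locked.

Scaled: -6 mm / 1000 = -0.006, -3.5 mm / 1000 = -0.0035.

send_rows(rows="0 0 0 -0.001 0 -0.002 -1;0 0 0 -0.0015 0 -0.0035 -1;0 0 0 -0.0015 0 -0.005 -1;0 0 0 -0.0015 0 -0.006 -1;0 0 0 -0.0015 0 -0.006 -1")

```text
time: 20.55
eef_pos: [0.5743, 0.1482, 0.1306]
tcp_rot: [0.997, 0.072, 0.0, 0.0]
contact_force: [2.5, 0.4, -13.6]
opening: 0.102
finger_force: 58.2
```

Run:
```python
from h import *
p=shot('wrist'); q=shot('scene')
o=np.zeros((600,640,3),np.uint8); o[:260]=p['color'][:260]
o[260:,:467]=cv2.resize(q['color'][230:310,140:250],(467,340),interpolation=cv2.INTER_CUBIC)
cv2.imwrite('pics/m5.png',o[:,:,::-1])
```

```text
(no output)
```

View pics/m5.png

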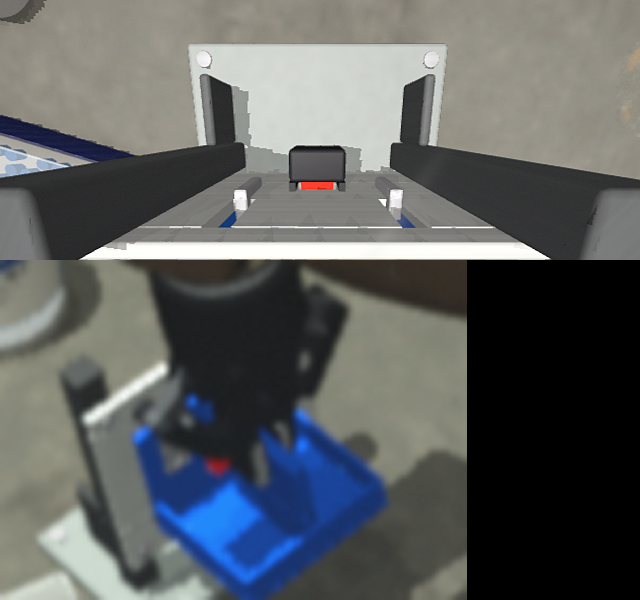

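Tugging with 11 N raised it only 2 mm, and red shows through the window at (217,465), so it's locked. I'll go back to neutral, release and lift away.

Scaled: 4.5 mm / 1000 = 0.0045, 3.5 mm / 1000 = 0.0035.

send_rows(rows="0 0 0 0.0005 0 0.002 -1;0 0 0 0.0005 0 0.0035 -1;0 0 0 0.0005 0 0.0045 -1;0 0 0 0.0005 0 0.0045 -1")

```text
time: 21.15
eef_pos: [0.5756, 0.1485, 0.1289]
tcp_rot: [0.997, 0.072, 0.001, 0.0]
contact_force: [-3.0, 0.3, -0.3]
opening: 0.106
finger_force: 60.3
```

send_rows(rows="0 0 0 0 0 0 0.2;0 0 0 0 0 0 0.6;0 0 0 0 0 0 0.6;0 0 0 0 0 0 0.6;0 0 0 0 0 0 0.6;0 0 0 0 0 0 0.6")

```text
time: 21.9
eef_pos: [0.5752, 0.1483, 0.1276]
tcp_rot: [0.997, 0.072, 0.001, 0.0]
contact_force: [-0.6, -0.2, -0.1]
opening: 0.8
finger_force: 0.0
```

Released. I'll lift straight up, then back away.

Scaled: -170 mm / 1000 = -0.17, -150 mm / 1000 = -0.15.

send_rows(rows="0 0 0 0 0 -0.015 0.6;0 0 0 0 0 -0.04 0.6;0 0 0 0 0 -0.08 0.6;0 0 0 0 0 -0.12 0.6;0 0 0 -0.04 0 -0.15 0.6;0 0 0 -0.08 0 -0.17 0.6;0 0 0 -0.08 0 -0.17 0.6;0 0 0 -0.08 0 -0.17 0.6")

```text
time: 22.9
eef_pos: [0.496, 0.1369, 0.2982]
tcp_rot: [0.997, 0.072, 0.002, 0.0]
contact_force: [-0.0, 0.8, -1.4]
opening: 0.798
finger_force: 0.0
```

Run:
```python
from fit import *
s=ctrl.get_state(); print(s['eef_pos'],s['contact_force'],s['time'])
p=shot('wrist','w9.png'); look(p,'tray');look(p,'catch',0)
q,f=fit([(p,(150,80,480,480))],[.581,.148,.057,.141]); print(q.round(4),round(f,3))
```

```text
[0.49599038 0.13694807 0.29821234] [-0.02925318  0.75000347 -1.35998933] 22.9
tray 0.77 [0.5903 0.152  0.0649] [316. 113.]
tray 0.62 [ 0.5872 -0.0935  0.0237] [526. 150.]
tray 0.6 [ 0.6407 -0.2109  0.0064] [629. 117.]
catch 0.33 [0.641  0.1616 0.0868] [313.  51.]
[0.5713 0.1469 0.0265 0.1403] 0.234
```

View pics/w9.png

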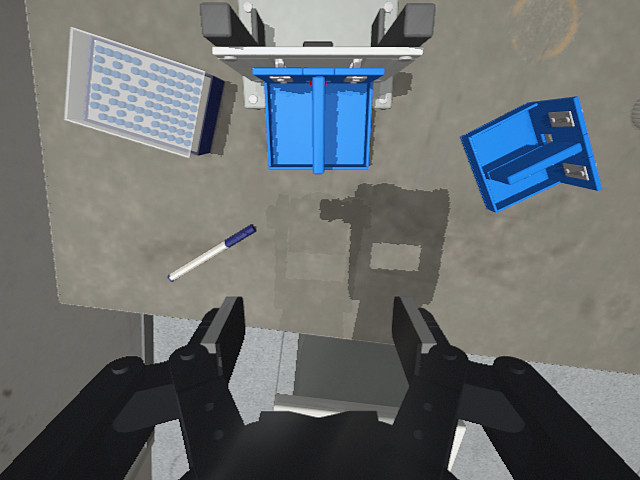

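The tray hangs level and square against the plate at (318,115), the gripper is clear, and nothing else has moved.

```bash
python3 -c "
from plant import ctrl
print(ctrl.sign_off())"
```

```text
the job is handed in; nothing more can be done
None
```

The tray hangs level on the plate with both hooks in the slots. It is locked: an 11 N upward tug moved it only 2 mm, and the red catch showed through the tray's window. The gripper let go and backed off without visibly disturbing anything, and I handed the job in at about 23 s; no verdict came back.

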